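# Prop up the pouch-filling frame and hold it upright

### The arm

A 6-joint arm with a two-finger parallel gripper is mounted at the origin on a cart in front of the work surface, level with it; the furniture and walls round the work are solid. World frame = base frame: x ahead of the robot, y to its left, z up, the work surface at z = 0. Lengths are in m, angles in rad, forces in N, time in s.
With the tool pointing down it reaches from about 0.325 to 0.875 m from the base axis. Payload 4.4 kg.
Tool frame: the origin (TCP) lies between the finger pads; the fingertips stand 22 mm ahead of it and the grasp point (between the pads) lies 3 mm ahead of it; z points along the fingers, y is the line along which they close (so a half turn about z gives the same grasp; the last joint's range is limited). The gripper opens to 85 mm and grips with 20 to 120 N. Pads are 22 mm wide; open, the fingers measure 114 mm over their backs; the gripper's body (76 mm by 85 mm) begins 54 mm behind the grasp point. The pads swing forward as they close: fully open they stand 13 mm farther back than shut.
Start: joints at [-1.381, 0.207, 1.542, -0, 1.393, -0.15], TCP at [0.192, -0.542, 0.253] pointing down, gripper open.
Joint ranges: [-2.73, 2.73], [-0.86, 2.22], [0.23, 2.46], [-1.11, 4.25], [0.08, 2.63], [-2.82, 2.82]. Speed limits (rad/s): [2.79, 2.79, 3.14, 3.14, 3.14, 3.14].

### API

Orientations are given as a rotation vector (axis times angle).
In Python, from station import env gives the robot as it stands.
- The arm moves only by the tool play_rows, never from a script. Its arguments are lists of equal length, an entry for each row: "dp": the shift along the tool's x, y, z each as a share of 0.05 m, from -1 to 1, a list of three; "delta_rot": the turn, a rotation vector about the tool's x, y, z each as a share of 1.5 rad, from -1 to 1, a list of three; "hand": the opening, from 0 (shut) to 1 (fully open). In form: {"dp": [[tx, ty, tz], ...], "delta_rot": [[ax, ay, az], ...], "hand": [hand, ...]}. A call has 1 to 10 rows; each row shifts and turns the commanded pose from where the row before left it, along the tool's axes as they then stand; what a row does not reach is not made up. A row lasts 1/10 s, in which the tool goes at most 50 mm and 8.59 degrees, less where a joint would pass 70% of its speed; a pose out of reach is approached as far as the arm can. A call with a number of a shift or a turn outside -1 to 1 is refused whole. A call with a gripper value outside its range is refused whole. The fingers move at their own pace and stop on an object; "newtons" is the grip in N (left out, the last holds). Time passes only in rows, so rows that do not move let the fingers close. It gives the time, the measured TCP pose, the force, the opening and the grip force at its end, in the units of the state.
- env.read_state(): the state, without advancing time (a new reading comes with each control period).
- env.read_camera(name): name is "scene" or "top" or "wrist"; returns the picture (480x640x3 uint8, red, green, blue); there is no depth.
- env.camera_info(name): a dict with "fx", "fy", "cx", "cy" (pixels), "camera_from_world" (4x4, takes a point from world to camera coordinates). Camera axes: x right, y down, z forward; pixel columns grow to the right and rows downward; lengths in m; the calibration is good to about 2 mm. A picture is of the moment at which its call begins: read the wrist's pose just before it. camera_info takes no time and is no camera call; for the wrist camera it gives the pose at the moment of the call.
- env.job_done(): hands the job in; it is judged then, once.
The state is a dict: "time_s": time; "joints": joint angles; "joint_velocities": joint speeds; "tau": joint torques, N m; "tool_pos": TCP position; "eef_rot": TCP orientation; "force": force on the tool from outside, world axes, zero at the start; "ft_torque": the same for the moment, N m; "grip_width": finger opening in m; "gripper_force": force on a finger pad.
Only numpy, scipy, OpenCV 4.12 (cv2) and the standard library are available. Lean on these libraries where they do the work, as an engineer would, in place of code of your own. Each camera call takes 0.05 s, during which the arm holds its last target. There are 200 camera calls.

### The job

Get the pouch-filling frame ready for loading: while the frame still leans towards you, first flip its side prop leg up and over centre until it has swung fully down behind the frame. Then raise the frame by its top bar until it stands upright with the leg's foot just down on its rubber pad, and finish while still holding it there, steady, because its spring tips it forward as soon as it is let go. Leave the tub, the tally counter, the pen and the scoop lying where they are.

Things in the scene. Friction and masses are not known exactly. Their poses are not given: they have to be found in the camera images.
- stand: steel base plate screwed to the table, 180 x 284 x 6 mm, fixed; it carries the tilting frame. Origin on the table surface straight below the middle of the frame's hinge axis. Its x axis points to the back (the side to which the frame is raised; away from the robot, up to 0.38 rad aside), y along the hinge axis to the left, z up. The hinge axis lies 35 mm above the table, along y. A rubber pad for the leg's foot (top 8 mm above the table) is at x = +66, y = +140 mm.
- frame_bar (a point): middle of the frame's round steel top bar (14 mm thick, 160 mm long, along the stand's y), on the bar's axis, 240 mm from the hinge axis; z axis along the frame's uprights away from the hinge, y along the bar. The frame has an upright at each end of the bar (y = +-80 mm) and nothing else within 100 mm of the bar's middle. Two short pouch prongs stick out to the front 90 mm above the hinge.
- frame (a joint): hinge of the frame, rad: 0 = leaning 0.45 rad (26 degrees) from vertical towards the robot on its stop, where a spring and its weight keep it; grows as it is raised; 0.45 = upright. Unheld it always tips back to 0: about 3 N at the bar lifts it and holds it upright. With the leg down the foot meets its pad at about 0.455 and stops it; the joint's own end is 0.9.
- leg_foot (a point): middle of the rubber cross foot (16 mm thick, 48 mm along y) at the free end of the prop leg, a 12 mm round bar. The leg turns about an axis along y through a hub on the frame, 109 mm from the foot; in the frame's own axes the hub lies 90 mm along the uprights from the hinge, 70 mm behind the uprights' plane and 140 mm left of the middle (60 mm outside the left upright). z axis along the leg, from hub to foot. While the leg is stowed it points up.
- leg (a joint): hinge of the prop leg, rad: 0 = stowed, pointing up parallel to the uprights; grows as it is swung to the back and down; 3.23 = its end stop, fully down, slightly past straight down. Moves nearly freely (about 0.4 N at the foot): its weight holds it at 0 and, once pushed clearly to the back of vertical (vertical is 0.45 while the frame leans; it can stick up to about 0.6), carries it on down to the stop by itself in about a second.
- tub: small round white tub, 70 mm wide, 45 mm high, loose, a bystander; origin at the centre of its underside
- counter: tally counter lying on its back, 68 x 55 x 24 mm, loose, a bystander; origin under its middle
- pen: marker pen lying down, 17 x 140 x 19 mm, along its own y, loose, a bystander; origin under its middle
- scoop: small steel scoop lying down, 60 x 206 x 32 mm, a bystander at the front right; origin under its middle

How it is judged:
By the outcome, as a careful person would: the job done as asked, in the order asked, and still so for the second after the job is handed in, while the arm keeps its last pose, push and grip.
It also fails if it takes over 42 s, if anything falls off the work surface, if the arm or the gripper's body presses on something with over 40 N, if the wrist force passes 120 N, or if a joint passes its speed limit or range.

## Working session

There is one attempt and no reset: what is moved stays moved. The work goes in short steps, Python scripts to look and compute and a tool call to move; the robot and the scene stay as the last step left them, time stands still between calls to the robot, and variables do not carry over. Pictures are saved under pics/ and viewed, at most 10 in all, crops included, and the job is handed in when it is done.

Besides the shell and the picture viewer there is one more tool, called after ">>>" as name(argument=value, ...) on one line, values as JSON. play_rows: Moves the arm, as the interface text tells. Shift numbers are shares of 0.05 m and turn numbers shares of 1.5 rad, none past 1 either way. Its arguments: {"type":"object","properties":{"dp":{"type":"array","items":{"type":"array","items":{"type":"number","minimum":-1,"maximum":1}}},"delta_rot":{"type":"array","items":{"type":"array","items":{"type":"number","minimum":-1,"maximum":1}}},"hand":{"type":"array","items":{"type":"number"}},"newtons":{"type":"number"}},"required":["dp","delta_rot","hand"]}

```bash
mkdir -p pics; ls; python3 - <<'E'
from station import env
import cv2
s=env.read_state();print(s)
for n in("scene","top"):
    im=env.read_camera(n);cv2.imwrite(f"pics/{n}0.png",im[:,:,::-1]);i=env.camera_info(n);print(n,i)
E
```

```text
pics
{'time_s': 0.0, 'joints': array([-1.38048218e+00,  2.07446968e-01,  1.54297927e+00, -1.04047063e-05,
        1.39349539e+00, -1.50508659e-01]), 'joint_velocities': array([-0.00056245,  0.00010413, -0.00053367,  0.00084599, -0.00028311,
       -0.00183195]), 'tau': array([-1.12649184e-04, -3.83035862e+01, -2.91593242e+01, -3.64090556e-04,
        1.05158615e-02, -8.37616312e-06]), 'tool_pos': array([ 0.19204559, -0.54122012,  0.25209839]), 'eef_rot': array([-3.09379186e+00, -5.32383806e-01,  8.88215335e-05]), 'force': array([-0.54616145, -0.34487486, -0.39178607]), 'ft_torque': array([ 0.04327802, -0.01448213, -0.01150981]), 'gripper_force': 0.0, 'grip_width': 0.08540569230094085}
scene {'fx': 579.6791506404876, 'fy': 579.6791506404876, 'cx': 315.21301688755165, 'cy': 227.1895343213358, 'camera_from_world': array([[ 0.6202679 , -0.78438815,  0.00172275, -0.39890093],
       [-0.32044697, -0.25540217, -0.9121861 ,  0.29036712],
       [ 0.71594795,  0.56524771, -0.40977257,  1.08805064],
       [ 0.        ,  0.        ,  0.        ,  1.        ]])}
top {'fx': 550.2764678296189, 'fy': 550.2764678296189, 'cx': 322.58924727991126, 'cy': 247.27494652714304, 'camera_from_world': array([[ 0.01041664, -0.99992545, -0.00637145, -0.13929498],
       [-0.99889257, -0.01011309, -0.04594955,  0.50195558],
       [ 0.04588169,  0.00684304, -0.99892344,  1.15618005],
       [ 0.        ,  0.        ,  0.        ,  1.        ]])}
```

View pics/scene0.png

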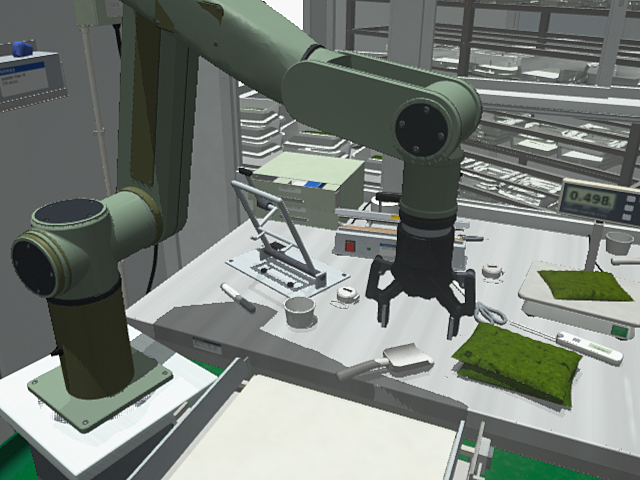

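View pics/top0.png

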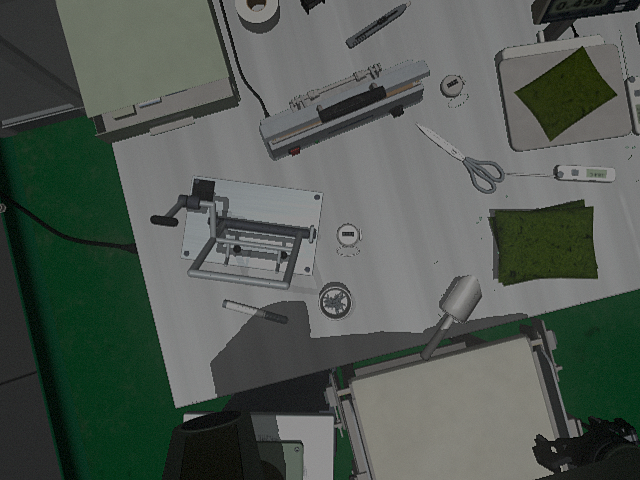

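Scene: frame leans toward the robot, at about (270,230). Top: plate corners about (192,177), (323,193), bar (192,273)–(288,285), foot about (163,220). I'll zoom in for precise pixels.

```bash
python3 - <<'E'
import cv2
im=cv2.imread("pics/top0.png")[165:315,140:340]
cv2.imwrite("pics/c1.png",cv2.convertScaleAbs(cv2.resize(im,None,fx=4,fy=4,interpolation=cv2.INTER_CUBIC),alpha=1.5))
im=cv2.imread("pics/scene0.png")[160:310,215:365]
cv2.imwrite("pics/c2.png",cv2.resize(im,None,fx=4,fy=4,interpolation=cv2.INTER_CUBIC))
E
```

```text
(no output)
```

View pics/c1.png

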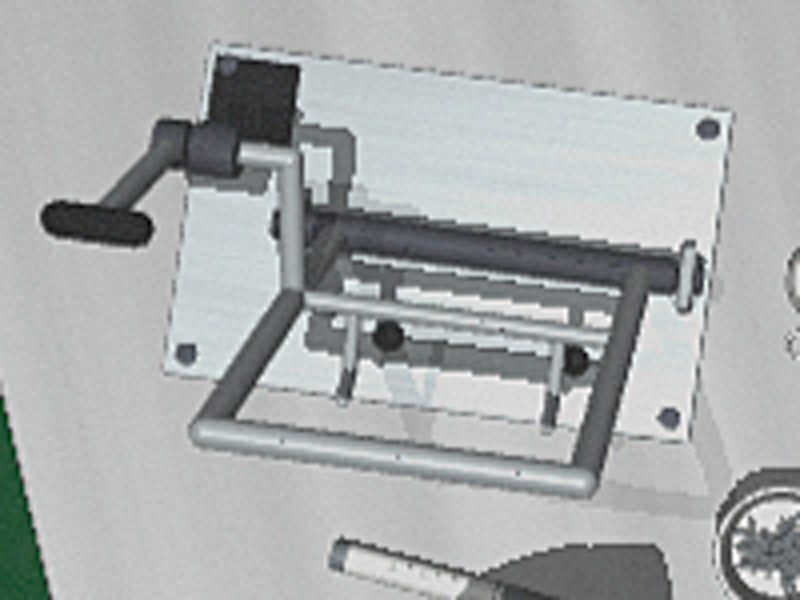

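View pics/c2.png

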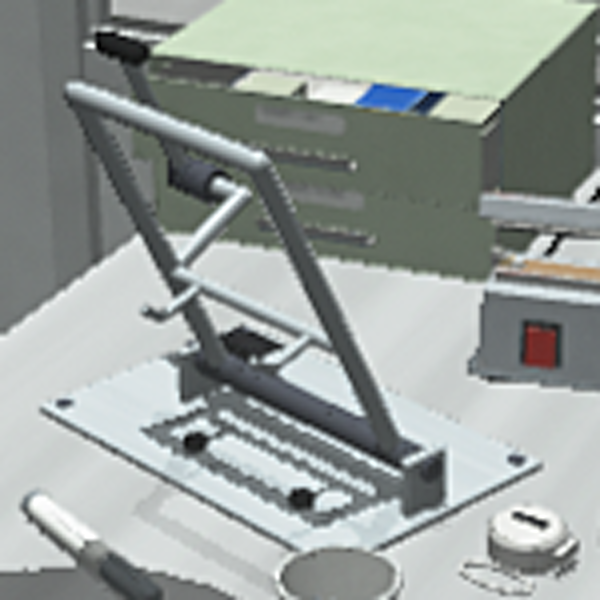

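Crops show: plate corners c1 (215,42),(733,112),(692,440),(165,374); bar (195,433)–(592,484); pad (254,100); foot c1 (97,224), c2 (122,46); bar ends c2 (70,90),(262,160).

```bash
cat > h.py <<'E'
import numpy as np
from scipy.optimize import least_squares
from station import env
def proj(n,P):
    i=env.camera_info(n);T=i["camera_from_world"];c=np.atleast_2d(P)@T[:3,:3].T+T[:3,3]
    return np.c_[i["fx"]*c[:,0]/c[:,2]+i["cx"],i["fy"]*c[:,1]/c[:,2]+i["cy"]]
def ray(n,u):
    i=env.camera_info(n);T=i["camera_from_world"];R=T[:3,:3]
    return -R.T@T[:3,3],R.T@np.array([(u[0]-i["cx"])/i["fx"],(u[1]-i["cy"])/i["fy"],1])
def plane(n,u,z):
    o,d=ray(n,u);return o+d*(z-o[2])/d[2]
def tri(u,v):
    A=[];b=[]
    for n,p in(("top",u),("scene",v)):
        o,d=ray(n,p);d/=np.linalg.norm(d);M=np.eye(3)-np.outer(d,d);A.append(M);b.append(M@o)
    return np.linalg.lstsq(np.vstack(A),np.hstack(b),rcond=None)[0]
c1=lambda x,y:np.array([140+x/4-.4,165+y/4-.4]); c2=lambda x,y:np.array([215+x/4-.4,160+y/4-.4])
def fk(d,b,y,lean):  # stand coords
    return np.array([-d*np.sin(lean)+b*np.cos(lean),y,.035+d*np.cos(lean)+b*np.sin(lean)])
E
python3 - <<'E'
from h import *
cor=[plane("top",c1(*p),.006) for p in[(215,42),(733,112),(692,440),(165,374)]]
print(np.round(cor,4))
bl=tri(c1(200,433),c2(74,90));br=tri(c1(588,484),c2(262,160));f=tri(c1(97,224),c2(122,46))
pad=plane("top",c1(254,100),.008)
print("bar",bl,br,np.linalg.norm(bl-br),"foot",f,"pad",pad)
def tw(q,p):
    c,s=np.cos(q[2]),np.sin(q[2]);return np.array([q[0]+c*p[0]-s*p[1],q[1]+s*p[0]+c*p[1],p[2]])
L=.45
obs=[("top",c1(97,224),fk(.199,.07,.14,L)),("scene",c2(122,46),fk(.199,.07,.14,L)),
("top",c1(394,458.5),fk(.24,0,0,L)),("scene",c2(166,124),fk(.24,0,0,L)),
("top",c1(254,100),np.array([.066,.14,.008]))]
r=least_squares(lambda q:np.concatenate([(proj(n,tw(q,p))[0]-u) for n,u,p in obs]),[.65,.1,-.1])
print(r.x,np.round(r.fun,1)); a=cor[0]-cor[3];print("yaw plate",np.arctan2(a[1],a[0]),"bar yaw",np.arctan2(*(bl-br)[:2]*[-1,1]))
for n,p in dict(foot=fk(.199,.07,.14,L),hub=fk(.09,.07,.14,L),bar=fk(.24,0,0,L),barup=fk(.24,0,0,0)).items(): print(n,tw(r.x,p))
E
```

```text
[[ 0.6559  0.1449  0.006 ]
 [ 0.6207 -0.1334  0.006 ]
 [ 0.4452 -0.1135  0.006 ]
 [ 0.4774  0.1679  0.006 ]]
bar [0.44629593 0.088174   0.2521574 ] [ 0.426736   -0.07550135  0.25453554] 0.16485710780313065 foot [0.5343574  0.13583933 0.24583136] pad [0.62447049 0.12289457 0.008     ]
[ 0.54072754 -0.00673225 -0.12697096] [-0.   0.2  1.   0.5 -0.4 -0.   0.2  0.8 -0.4  0.2]
yaw plate -0.12767620270343005 bar yaw -0.11894035124005528
foot [0.53511829 0.13511995 0.24463656]
hub [0.58214788 0.12911626 0.14648783]
bar [0.43717616 0.00648688 0.2511073 ]
barup [ 0.54072754 -0.00673225  0.275     ]
```

Stand is at (0.541, -0.007), yaw -0.127; the sizes, heights and residuals agree. First I lift and turn so that tool y points to stand +x, with the fingers shut.

>>> play_rows(dp=[[0,0,-0.3],[0,0,-0.3],[0,0,-0.3],[0,0,-0.3],[0,0,-0.3],[0,0,-0.3],[0,0,-0.3],[0,0,-0.3],[0,0,-0.3],[0,0,-0.3]], delta_rot=[[0,0,-0.0735],[0,0,-0.0735],[0,0,-0.0735],[0,0,-0.0735],[0,0,-0.0735],[0,0,-0.0735],[0,0,-0.0735],[0,0,-0.0735],[0,0,-0.0735],[0,0,-0.0735]], hand=[0,0,0,0,0,0,0,0,0,0], newtons=40)

```text
time_s: 1.1
tool_pos: [0.1921, -0.5416, 0.4031]
eef_rot: [-2.353, -2.08, -0.001]
force: [-0.6, -0.3, -0.4]
grip_width: 0.0004
gripper_force: 0.0
```

```bash
cat >> h.py <<'E'
Q=[.5407,-.0067,-.127]
from scipy.spatial.transform import Rotation as Ro
def go(target,lean=0.0):
    """target in stand coords -> shift in tool axes (mm), remaining turn in tool axes"""
    s=env.read_state();c,sn=np.cos(Q[2]),np.sin(Q[2]);S=np.array([[c,-sn,0],[sn,c,0],[0,0,1]])
    R=Ro.from_rotvec(s["eef_rot"]).as_matrix();w=np.array([Q[0],Q[1],0])+S@np.array(target)
    Rd=S@np.array([[0,1,0],[1,0,0],[0,0,-1.]])
    print("t",s["time_s"],"stand pos",np.round(S.T@(s["tool_pos"]-[Q[0],Q[1],0])*1e3,1),"j",np.round(s["joints"],2),"F",np.round(S.T@s["force"],1),"g",s["grip_width"],s["gripper_force"])
    print("shift share",np.round(R.T@(w-s["tool_pos"])/.05,3),"turn share",np.round(Ro.from_matrix(R.T@Rd).as_rotvec()/1.5,4))
E
python3 -c "
from h import *
go([-.075,.14,.40])"
```

```text
t 1.1 stand pos [-278.  -574.8  403.1] j [-1.38  0.14  1.32  0.    1.69 -1.26] F [-0.5 -0.3 -0.4] g 0.00035923231686752903 0.0
shift share [14.279  4.118  0.08 ] turn share [-0.0003 -0.0009  0.0027]
```

>>> play_rows(dp=[[0.8,0.23,0],[0.8,0.23,0],[0.8,0.23,0],[0.8,0.23,0],[0.8,0.23,0],[0.8,0.23,0],[0.8,0.23,0],[0.8,0.23,0],[0.8,0.23,0],[0.8,0.23,0]], delta_rot=[[0,0,0],[0,0,0],[0,0,0],[0,0,0],[0,0,0],[0,0,0],[0,0,0],[0,0,0],[0,0,0],[0,0,0]], hand=[0,0,0,0,0,0,0,0,0,0])

```text
time_s: 2.1
tool_pos: [0.3572, -0.1581, 0.4029]
eef_rot: [-2.359, -2.075, 0.0]
force: [0.9, 0.0, -0.4]
grip_width: -0.0002
gripper_force: 0.0
```

>>> play_rows(dp=[[0.8,0.23,0],[0.8,0.23,0],[0.8,0.23,0],[0.8,0.23,0],[0.8,0.23,0],[0.8,0.23,0],[0.8,0.23,0],[0.6,0.2,0],[0,0,0]], delta_rot=[[0,0,0],[0,0,0],[0,0,0],[0,0,0],[0,0,0],[0,0,0],[0,0,0],[0,0,0],[0,0,0]], hand=[0,0,0,0,0,0,0,0,0])

```text
time_s: 3.0
tool_pos: [0.4867, 0.1392, 0.402]
eef_rot: [-2.352, -2.08, 0.001]
force: [0.8, -0.2, -0.3]
grip_width: 0.0002
gripper_force: 0.0
```

```bash
python3 -c "
from h import *
go([-.075,.14,.247])"
```

```text
t 3.0 stand pos [-72.1 137.9 402. ] j [ 0.11 -0.02  1.48  0.    1.68  0.23] F [ 0.9 -0.1 -0.3] g 0.00017201960946436803 0.0
shift share [ 0.041 -0.052  3.1  ] turn share [-0.0014 -0.0005  0.0029]
```

>>> play_rows(dp=[[0,0,0.62],[0,0,0.62],[0,0,0.62],[0,0,0.62],[0.05,0,0.62],[0,0.2,0],[0,0.2,0],[0,0.2,0],[0,0.2,0],[0,0,0]], delta_rot=[[0,0,0],[0,0,0],[0,0,0],[0,0,0],[0,0,0],[0,0,0],[0,0,0],[0,0,0],[0,0,0],[0,0,0]], hand=[0,0,0,0,0,0,0,0,0,0])

```text
time_s: 4.0
tool_pos: [0.5289, 0.1331, 0.2501]
eef_rot: [2.357, 2.073, 0.005]
force: [0.2, -0.7, -0.7]
grip_width: -0.0002
gripper_force: 0.2
```

```bash
python3 - <<'E'
from h import *
import cv2
go([.055,.14,.247])
a=env.read_camera("scene")[120:270,205:355];b=env.read_camera("top")[140:290,130:280]
cv2.imwrite("pics/p1.png",cv2.resize(np.hstack([a,b]),None,fx=2.66,fy=2.66)[:,:,::-1])
E
```

```text
t 4.0 stand pos [-29.5 137.2 250.1] j [ 0.09  0.14  1.62 -0.    1.37  0.22] F [ 0.3 -0.6 -0.7] g -0.00022329405056632993 0.17763926647603512
shift share [0.058 1.689 0.068] turn share [ 0.0025 -0.0004 -0.0009]
```

View pics/p1.png

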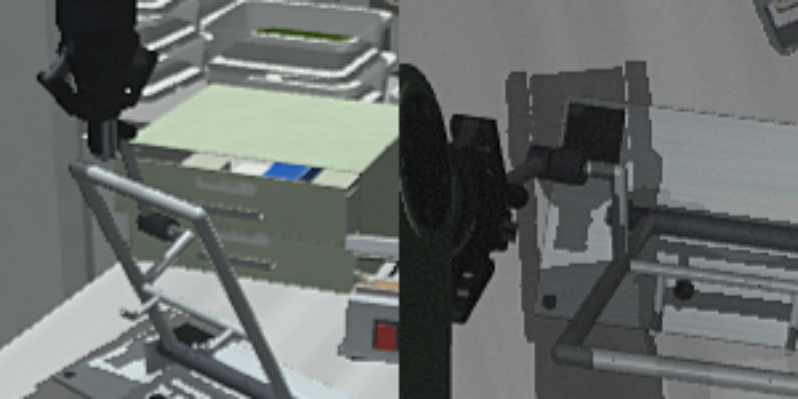

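The fingers are touching the front of the foot (right of the fingers at (125,130)) and the leg has begun to move. I'll keep pushing.

>>> play_rows(dp=[[0,0.2,0],[0,0.2,0],[0,0.2,0],[0,0.2,0],[0,0.2,0],[0,0.2,0],[0,0.2,0],[0,0.2,0],[0,0.1,0],[0,0,0]], delta_rot=[[0,0,0],[0,0,0],[0,0,0],[0,0,0],[0,0,0],[0,0,0],[0,0,0],[0,0,0],[0,0,0],[0,0,0]], hand=[0,0,0,0,0,0,0,0,0,0])

```text
time_s: 5.1
tool_pos: [0.6113, 0.1226, 0.2481]
eef_rot: [2.359, 2.075, -0.0]
force: [-0.6, 0.7, 0.2]
grip_width: -0.0001
gripper_force: 0.0
```

>>> play_rows(dp=[[0,-0.2,-0.5],[0,-0.2,-0.5],[0,-0.2,-0.5],[0,-0.2,0],[0,0,0]], delta_rot=[[0,0,0],[0,0,0],[0,0,0],[0,0,0],[0,0,0]], hand=[0,0,0,0,0])

```text
time_s: 5.6
tool_pos: [0.5699, 0.1282, 0.3239]
eef_rot: [2.357, 2.076, 0.001]
force: [0.4, 0.8, 0.1]
grip_width: -0.0002
gripper_force: 0.0
```

```bash
python3 - <<'E'
from h import *
import cv2
go([-.104,0,.36])
a=env.read_camera("scene")[120:270,205:355];b=env.read_camera("top")[140:290,130:280]
cv2.imwrite("pics/p2.png",cv2.resize(np.hstack([a,b]),None,fx=2.66,fy=2.66)[:,:,::-1])
E
```

```text
t 5.6 stand pos [ 11.9 137.6 323.9] j [0.07 0.18 1.43 0.   1.53 0.2 ] F [0.3 0.9 0.1] g -0.00019726888840060548 0.0
shift share [-2.75  -2.318 -0.725] turn share [ 0.0006 -0.0002  0.0001]
```

View pics/p2.png

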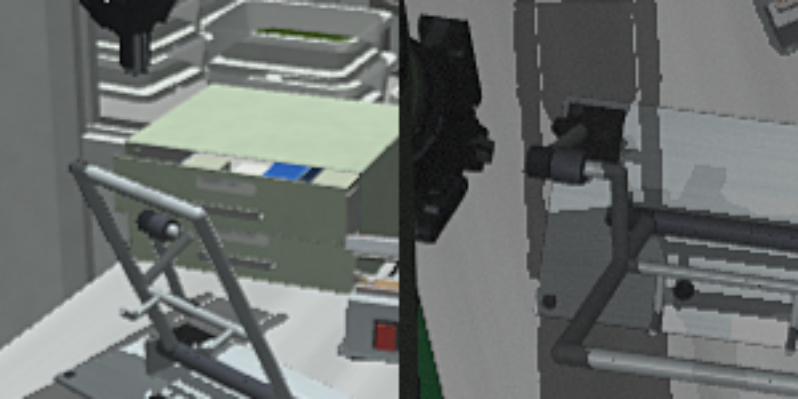

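The leg has dropped behind: its foot is over the black pad at about (575,130) in the right half, and the frame is still leaning. Next I open the hand and go over the bar.

>>> play_rows(dp=[[-0.55,-0.46,-0.14],[-0.55,-0.46,-0.14],[-0.55,-0.46,-0.14],[-0.55,-0.46,-0.14],[-0.55,-0.46,-0.14],[0,0,0],[0,0,0]], delta_rot=[[0,0,0],[0,0,0],[0,0,0],[0,0,0],[0,0,0],[0,0,0],[0,0,0]], hand=[1,1,1,1,1,1,1])

```text
time_s: 6.4
tool_pos: [0.4392, 0.0058, 0.3574]
eef_rot: [-2.359, -2.073, 0.0]
force: [0.3, -0.3, -0.4]
grip_width: 0.0856
gripper_force: 0.0
```

```bash
python3 - <<'E'
from h import *
import cv2
go([-.1044,0,.252])
im=env.read_camera("wrist");cv2.imwrite("pics/w1.png",im[:,:,::-1])
a=env.read_camera("top")[150:250,140:260];a=cv2.convertScaleAbs(cv2.resize(a,None,fx=4,fy=4),alpha=1.5)
c=np.zeros((480,800,3),np.uint8);c[:320,:427]=cv2.resize(im,(427,320));c[:400,320+107:]=a[:,:373]
cv2.imwrite("pics/p3.png",c[:,:,::-1])
E
```

```text
t 6.4 stand pos [-102.3   -0.5  357.4] j [-0.18 -0.16  1.7   0.    1.6  -0.06] F [ 0.3 -0.3 -0.4] g 0.08556880434752222 0.0
shift share [ 0.008 -0.041  2.108] turn share [-0.0006 -0.0004 -0.0014]
```

View pics/p3.png

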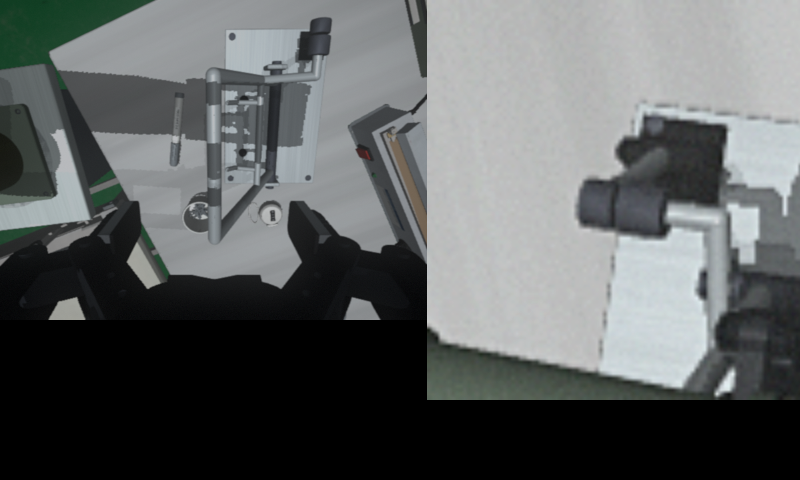

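The leg is fully down, its foot hanging over the pad, and the bar is centred between the open fingers (wrist column about 213 of 427). I'll descend and grip.

>>> play_rows(dp=[[0,-0.04,0.42],[0,0,0.42],[0,0,0.42],[0,0,0.42],[0,0,0.42],[0,0,0],[0,0,0],[0,0,0],[0,0,0],[0,0,0]], delta_rot=[[0,0,0],[0,0,0],[0,0,0],[0,0,0],[0,0,0],[0,0,0],[0,0,0],[0,0,0],[0,0,0],[0,0,0]], hand=[1,1,1,1,1,1,0,0,0,0], newtons=30)

```text
time_s: 7.5
tool_pos: [0.4381, 0.0063, 0.2543]
eef_rot: [2.357, 2.074, 0.002]
force: [0.7, 0.1, 0.0]
grip_width: 0.0283
gripper_force: 0.0
```

>>> play_rows(dp=[[0,0,0],[0,0,0],[0,0,0]], delta_rot=[[0,0,0],[0,0,0],[0,0,0]], hand=[0,0,0])

```text
time_s: 7.8
tool_pos: [0.4385, 0.0062, 0.2541]
eef_rot: [2.357, 2.074, 0.003]
force: [3.4, 0.6, -0.4]
grip_width: 0.0128
gripper_force: 29.3
```

```bash
python3 - <<'E'
from h import *
go([0,0,.276])
E
```

```text
t 7.8 stand pos [-1.030e+02 -2.000e-01  2.541e+02] j [-0.18 -0.1   1.86  0.    1.38 -0.06] F [ 3.3  1.  -0.4] g 0.012775941445718548 29.313932061195374
shift share [ 0.005  2.062 -0.432] turn share [ 0.0021 -0.     -0.0004]
```

The bar is held: opening 12.8 mm, grip 29 N. Now I raise it along the arc.

>>> play_rows(dp=[[0,0.196,-0.09],[0,0.202,-0.08],[0,0.202,-0.072],[0,0.208,-0.062],[0,0.21,-0.054],[0,0.21,-0.042],[0,0.214,-0.034],[0,0.214,-0.024],[0,0.1,-0.008],[0,0,0]], delta_rot=[[0,0,0],[0,0,0],[0,0,0],[0,0,0],[0,0,0],[0,0,0],[0,0,0],[0,0,0],[0,0,0],[0,0,0]], hand=[0,0,0,0,0,0,0,0,0,0])

```text
time_s: 8.8
tool_pos: [0.5249, -0.0045, 0.277]
eef_rot: [-2.357, -2.075, 0.0]
force: [-4.5, 2.1, 5.5]
grip_width: 0.0128
gripper_force: 31.7
```

>>> play_rows(dp=[[0,0.05,-0.004],[0,0.05,-0.003],[0,0,0]], delta_rot=[[0,0,0],[0,0,0],[0,0,0]], hand=[0,0,0])

```text
time_s: 9.1
tool_pos: [0.5296, -0.0051, 0.2772]
eef_rot: [-2.358, -2.075, -0.0]
force: [-2.8, 2.9, 5.1]
grip_width: 0.0128
gripper_force: 31.8
```

```bash
python3 - <<'E'
from h import *
import cv2
go([.001,0,.277])
a=env.read_camera("scene")[110:310,215:365];b=env.read_camera("top")[160:310,150:350]
c=np.zeros((600,800,3),np.uint8);c[:534,:400]=cv2.resize(a,(400,534));c[:300,400:]=cv2.resize(b,(400,300))
cv2.imwrite("pics/p4.png",c[:,:,::-1])
E
```

```text
t 9.1 stand pos [-1.120e+01  2.000e-01  2.772e+02] j [-0.17  0.09  1.62  0.    1.43 -0.05] F [-3.1  2.5  5.1] g 0.012806904078283242 31.798892319202423
shift share [-0.004  0.244  0.003] turn share [-0.0004 -0.0005 -0.0002]
```

View pics/p4.png

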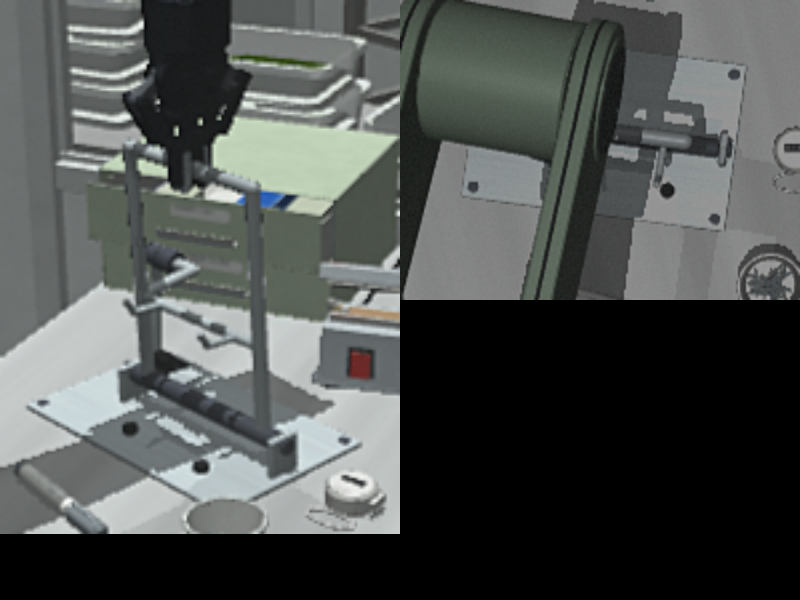

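The frame is almost upright, held by the bar, with the foot just above the pad. I'll creep up to contact.

>>> play_rows(dp=[[0,0.04,-0.004],[0,0.04,-0.004],[0,0.04,-0.003],[0,0.04,-0.003],[0,0.04,0],[0,0,0]], delta_rot=[[0,0,0],[0,0,0],[0,0,0],[0,0,0],[0,0,0],[0,0,0]], hand=[0,0,0,0,0,0])

```text
time_s: 9.8
tool_pos: [0.5394, -0.0063, 0.2773]
eef_rot: [-2.357, -2.075, -0.0]
force: [-3.1, 4.6, 3.5]
grip_width: 0.0126
gripper_force: 31.8
```

>>> play_rows(dp=[[0,0.02,0],[0,0.02,0],[0,0,0]], delta_rot=[[0,0,0],[0,0,0],[0,0,0]], hand=[0,0,0])

```text
time_s: 10.1
tool_pos: [0.5412, -0.0066, 0.2773]
eef_rot: [-2.357, -2.075, 0.0]
force: [-3.5, 4.1, 3.8]
grip_width: 0.0129
gripper_force: 31.8
```

```bash
python3 - <<'E'
from h import *
go([.0026,0,.278])
E
```

```text
t 10.1 stand pos [5.000e-01 2.000e-01 2.773e+02] j [-0.17  0.12  1.59  0.    1.43 -0.05] F [-4.   3.6  3.8] g 0.012926641235931194 31.81579738855362
shift share [-0.004  0.043 -0.013] turn share [-0.0007 -0.0006 -0.0002]
```

Step by 0.5 mm, watching the x force (about -3.5 N before contact).

>>> play_rows(dp=[[0,0.012,0],[0,0.012,0],[0,0,0]], delta_rot=[[0,0,0],[0,0,0],[0,0,0]], hand=[0,0,0])

```text
time_s: 10.4
tool_pos: [0.5423, -0.0067, 0.2773]
eef_rot: [-2.357, -2.075, 0.0]
force: [-4.4, 4.4, 3.3]
grip_width: 0.0127
gripper_force: 31.8
```

>>> play_rows(dp=[[0,0.012,0],[0,0,0]], delta_rot=[[0,0,0],[0,0,0]], hand=[0,0])

```text
time_s: 10.6
tool_pos: [0.5432, -0.0068, 0.2775]
eef_rot: [-2.358, -2.075, -0.001]
force: [-3.2, 4.2, 4.0]
grip_width: 0.0126
gripper_force: 31.7
```

>>> play_rows(dp=[[0,0.012,0],[0,0,0]], delta_rot=[[0,0,0],[0,0,0]], hand=[0,0])

```text
time_s: 10.8
tool_pos: [0.5437, -0.0069, 0.2775]
eef_rot: [-2.358, -2.075, -0.0]
force: [-3.2, 4.9, 4.2]
grip_width: 0.0125
gripper_force: 31.7
```

>>> play_rows(dp=[[0,0.012,0],[0,0,0]], delta_rot=[[0,0,0],[0,0,0]], hand=[0,0])

```text
time_s: 11.0
tool_pos: [0.544, -0.0069, 0.2775]
eef_rot: [-2.357, -2.075, 0.0]
force: [-4.9, 2.9, 4.7]
grip_width: 0.0128
gripper_force: 31.8
```

>>> play_rows(dp=[[0,0.012,0],[0,0,0]], delta_rot=[[0,0,0],[0,0,0]], hand=[0,0])

```text
time_s: 11.2
tool_pos: [0.5442, -0.007, 0.2775]
eef_rot: [-2.357, -2.074, 0.002]
force: [-5.8, 4.4, 5.1]
grip_width: 0.0127
gripper_force: 31.9
```

>>> play_rows(dp=[[0,0.012,0],[0,0,0]], delta_rot=[[0,0,0],[0,0,0]], hand=[0,0])

```text
time_s: 11.4
tool_pos: [0.5444, -0.007, 0.2775]
eef_rot: [-2.356, -2.074, 0.003]
force: [-7.1, 4.0, 5.5]
grip_width: 0.0129
gripper_force: 31.9
```

```bash
python3 - <<'E'
from h import *
import cv2
go([.0026,0,.278])
i=env.camera_info("wrist");
a=env.read_camera("scene")[110:250,230:300];w=env.read_camera("wrist")
c=np.zeros((600,800,3),np.uint8);c[:,:300]=cv2.resize(a,(300,600));c[:375,300:]=cv2.resize(w,(500,375))
cv2.imwrite("pics/p5.png",c[:,:,::-1])
E
```

```text
t 11.4 stand pos [3.700e+00 2.000e-01 2.775e+02] j [-0.17  0.13  1.58  0.    1.43 -0.04] F [-7.5  3.1  5.5] g 0.01286065841251878 31.934831142425537
shift share [-0.004 -0.023 -0.01 ] turn share [-0.0021 -0.0004 -0.0002]
```

View pics/p5.png

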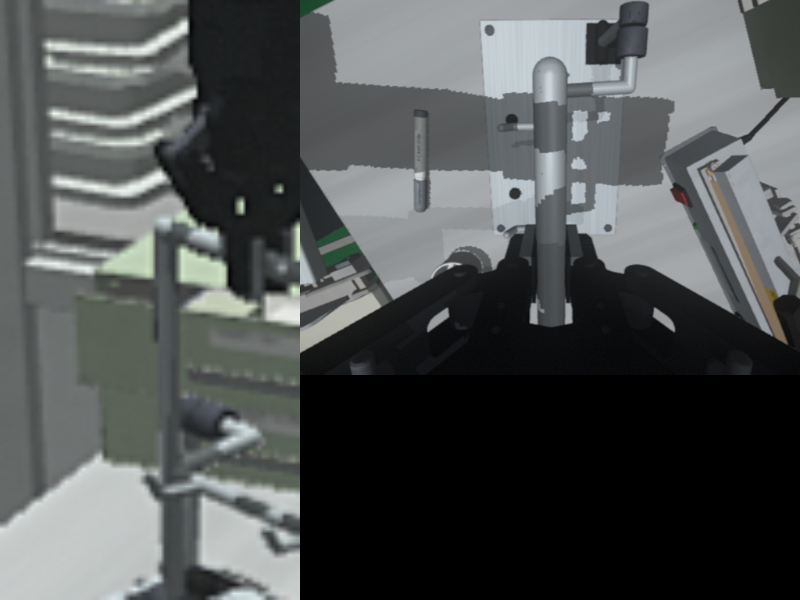

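The frame is upright. The force went from about -3.5 to -7 N while each 0.6 mm step moved only 0.2 mm, so the foot is pressing on its pad. I'll let it settle and check.

>>> play_rows(dp=[[0,0,0],[0,0,0],[0,0,0],[0,0,0],[0,0,0],[0,0,0]], delta_rot=[[0,0,0],[0,0,0],[0,0,0],[0,0,0],[0,0,0],[0,0,0]], hand=[0,0,0,0,0,0])

```text
time_s: 12.1
tool_pos: [0.5444, -0.007, 0.2775]
eef_rot: [-2.356, -2.074, 0.002]
force: [-6.2, 4.9, 5.5]
grip_width: 0.013
gripper_force: 31.9
```

```bash
python3 - <<'E'
from h import *
go([.0037,0,.2775])
s=env.read_state();print(np.abs(s["joint_velocities"]).max())
if abs(s["force"]).max()<12 and s["gripper_force"]>25: print(env.job_done())
E
```

```text
t 12.1 stand pos [3.700e+00 2.000e-01 2.775e+02] j [-0.17  0.13  1.59  0.    1.43 -0.04] F [-6.8  4.1  5.5] g 0.013015785779088228 31.93392276763916
shift share [-0.004 -0.    -0.   ] turn share [-0.0021 -0.0004 -0.0002]
0.001634948635380562
the job is handed in; nothing more can be done
None
```

The job is handed in at 12.1 s: the leg was flipped fully down first, then the frame was raised upright with the foot lightly on its pad (inferred from the rise in force), and the arm is holding the bar steady; I touched none of the bystanders.

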